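Feed a coupon with one turn of the hand wheel

TASK

Feed the brown test coupon along its guide: push the red upright handle of the feeder's grey hand wheel round clockwise, as seen from above, through exactly one full turn, so that the handle ends where it began, then take the hand clear. Only push gently on the handle with the fingertips, without gripping it, and keep off the wheel's rim and spokes. Do not touch the coupon or the pusher, and leave the loose things around undisturbed.

Things in the scene. Friction and masses are not known exactly. Their poses are not given: they have to be found in the camera images.
- feeder: coupon feeder bolted to the table: aluminium base plate 100 x 235 x 12 mm with a blue gear housing (66 x 70 mm, top at 72 mm) under a grey hand wheel. Origin on the table surface, straight below the wheel's axis; z up; the guide channel for the coupon (40 mm wide, floor 12 mm above the table, two rails 16 mm high) runs along its -y axis up to an end stop 173 mm from the origin.
- wheel (a joint): angle of the hand wheel (rad) about its upright axis; grows as the wheel turns clockwise seen from above; one turn is 6.283. At 0 the handle lies on the feeder's -x side; it starts somewhere between -0.8 and 0.8. Stops at -1.2 and 9.4. It turns with light even friction (about 2 to 3 N at the handle), stays where it is left and does not coast. One turn moves the pusher 24 mm.
- wheel_center (a point): centre of the hand wheel, on its axis at the middle of the rim's thickness, 95 mm above the table. Rim 110 mm across to its centre line, round bar 12 mm thick (top at 101 mm), three spokes, hub 32 mm across with its top at 104 mm.
- handle_mid (a point): middle of the red upright handle on the wheel's rim, 55 mm from the wheel's axis, 125 mm above the table. Round, 18 mm thick and thinner at its foot; it stands from 100 to 145 mm above the table and nothing else there is higher than 104 mm.
- handle: the same red handle, a sleeve that spins freely on its own pin; origin at its foot in the middle of the rim (95 mm above the table)
- pusher: black pusher block (35 mm wide, 45 mm high above the table) on a steel quill, that the wheel drives along the feeder's -y axis
- pusher_face (a point): middle of the pusher's face that meets the coupon, 23.5 mm above the table
- test_coupon_center (a point): centre of the brown test coupon, 36 x 50 x 12 mm, loose, flat in the guide channel with its long side along the channel, 0.5 to 7.5 mm in front of the pusher's face at the start
- test_coupon: the same brown coupon; origin in the middle of its underside
- spare_die_center (a point): centre of a loose grey die, 30 x 40 x 20 mm; a bystander
- collar0_center (a point): centre of a loose orange collar, 26 mm across, 10 mm high; a bystander
- screwdriver0_center (a point): centre of a loose yellow-handled screwdriver, 190 mm long, 26 mm high; a bystander
- marker_pen_center (a point): centre of a loose blue pen, 140 mm long, 11 mm high; a bystander
There are look-alikes about, which are no part of the job. Of the things that look like the test_coupon, the middle-sized one is meant.

How it is judged:
By the outcome, as a careful person would: the job done as asked, in the order asked, and still so for the second after the job is handed in, with the robot touching nothing.
It also fails if it takes over 64 s, if anything falls off the work surface, if the arm or the gripper's body presses on something with over 40 N, if the wrist force passes 120 N, or if a joint passes its speed limit or range.

ROBOT

A 6-joint arm with a two-finger parallel gripper is mounted at the origin on a cart in front of the work surface, level with it; the furniture and walls round the work are solid. World frame = base frame: x ahead of the robot, y to its left, z up, the work surface at z = 0. Lengths are in m, angles in rad, forces in N, time in s.
With the tool pointing down it reaches from about 0.35 to 1 m from the base axis. Payload 7.1 kg.
Tool frame: the origin (TCP) lies between the finger pads; the fingertips stand 22 mm ahead of it and the grasp point (between the pads) lies 3 mm ahead of it; z points along the fingers, y is the line along which they close (so a half turn about z gives the same grasp; the last joint's range is limited). The gripper opens to 85 mm and grips with 20 to 120 N. Pads are 22 mm wide; open, the fingers measure 114 mm over their backs; the gripper's body (76 mm by 85 mm) begins 54 mm behind the grasp point. The pads swing forward as they close: fully open they stand 13 mm farther back than shut.
Start: joints at [-1.331, 0.423, 1.63, -0, 1.089, -0.019], TCP at [0.16, -0.604, 0.253] pointing down, gripper open.
Joint ranges: [-3, 3], [-0.9, 2.11], [0.09, 2.58], [-1.31, 4.45], [0.11, 2.69], [-2.54, 2.54]. Speed limits (rad/s): [2.39, 2.39, 3.01, 3.14, 3.14, 3.14].

INTERFACE

Orientations are given as a rotation vector (axis times angle).
In Python, from rig import manip gives the robot as it stands. The module is installed in compiled form; this text tells all that it offers. Calls block until the motion is done:
- manip.move_to(position, orientation): joint-space move of the TCP to a pose.
- manip.servo_line(position, orientation=None, rate=0.15): straight line of the TCP; orientation=None keeps the orientation; rate is the mean speed in m/s.
- manip.set_joints(angles): joint-space move.
- manip.command_gripper(opening, f_grip=None): finger opening in m; f_grip is the grip in N (None keeps the last); returns when the fingers have stopped.
- manip.hold(seconds).
- manip.solve_ik(position, orientation): joint angles nearest the present ones, or None.
- manip.camera(name): name is "side" or "top" or "wrist"; returns a dict with "image" (420x560x3 uint8, red, green, blue), "fx", "fy", "cx", "cy" (pixels), "cam_to_world" (4x4, takes a point from camera to world coordinates); the wrist camera has in their place "mount" (4x4, takes a point from camera to tool coordinates, whose origin is the TCP and whose axes are the flange's). Camera axes: x right, y down, z forward; pixel columns grow to the right and rows downward; lengths in m; the calibration is good to about 2 mm. A picture is of the moment at which its call begins: read the wrist's pose just before it. There is no depth.
A pose or a line that the arm cannot do raises manip.IKError and nothing moves.
- manip.sign_off(): hands the job in; it is judged then, once.
Readings, each from a call of its own:
- manip.get_time(): time.
- manip.get_joint_positions(): joint angles.
- manip.get_joint_vel(): joint speeds.
- manip.get_tau(): joint torques, N m.
- manip.get_position(): TCP position.
- manip.get_ee_rot(): TCP orientation.
- manip.get_contact_force(): force on the tool from outside, world axes, zero at the start.
- manip.get_torque(): the same for the moment, N m.
- manip.get_width(): finger opening in m.
- manip.get_grip_force(): force on a finger pad.
Only numpy, scipy, OpenCV 4.12 (cv2) and the standard library are available. Lean on these libraries where they do the work, as an engineer would, in place of code of your own. Each camera call takes 0.05 s, during which the arm holds its last target. There are 200 camera calls.

## Working session

There is one attempt and no reset: what is moved stays moved. The work goes in short steps, each a Python script; the robot and the scene stay as the last script left them, time stands still between calls to the robot, and variables do not carry over. Pictures are saved under pics/ and viewed, at most 10 in all, crops included, and the job is handed in when it is done.

```bash
mkdir -p pics; python3 - <<'E'
from rig import manip as m
import cv2,numpy as np
ims=[]
for n in("top","side"):
    c=m.camera(n); cv2.imwrite(f"pics/{n}0.png",c["image"][:,:,::-1]); print(n,c["fx"],c["cx"],c["cy"],np.round(c["cam_to_world"],3).tolist())
print(m.get_ee_rot(),m.get_time(),m.get_width())
E
```

```text
top 541.5818360496875 271.24978987663235 207.1696287189602 [[-0.021, -0.981, 0.193, 0.412], [-1.0, 0.02, -0.006, -0.06], [0.002, -0.194, -0.981, 0.951], [0.0, 0.0, 0.0, 1.0]]
side 457.94232940798804 279.94264523544456 213.02211261610606 [[-0.974, -0.138, 0.181, 0.422], [-0.227, 0.639, -0.735, 0.575], [-0.014, -0.757, -0.654, 0.673], [0.0, 0.0, 0.0, 1.0]]
[-3.11391097e+00 -4.05233239e-01  3.02206232e-04] 0.1 0.08563146253418999
```

View pics/top0.png

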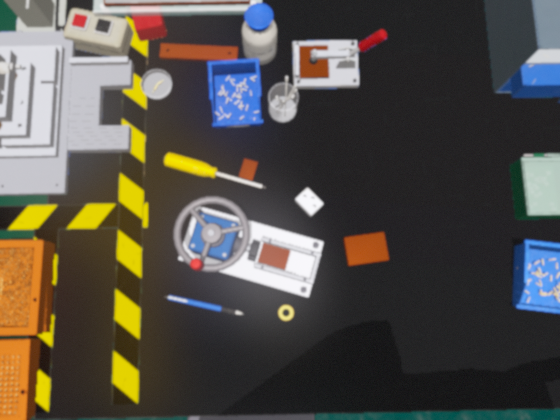

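View pics/side0.png

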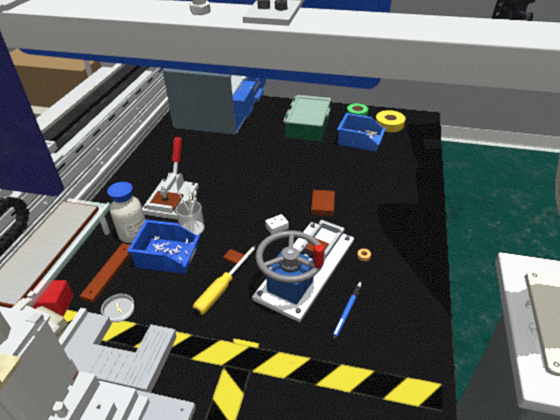

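Top view: wheel centre at about (211,233), red handle at (196,264), coupon in the channel at (272,258). In the side view the handle is at (319,255).

Things it could be confused with:
- **Coupon:** small brown block (248,168), large brown block (366,249), clamped brown block (313,62), brown strip (198,51).
- **Red handle:** toggle-clamp handle (374,41), red box (148,26).

I choose the handle on the grey wheel at (196,264), and the coupon in the channel.

```bash
cat > h.py <<'E'
from rig import manip as m
import cv2,numpy as np
from scipy.spatial.transform import Rotation as R
def ray(c,u,v):
    T=np.array(c["cam_to_world"]); d=T[:3,:3]@[(u-c["cx"])/c["fx"],(v-c["cy"])/c["fy"],1]
    return T[:3,3],d
def onz(c,u,v,z):
    o,d=ray(c,u,v); return o+d*(z-o[2])/d[2]
def red(im,box):
    x0,y0,x1,y1=box; h=cv2.cvtColor(im,cv2.COLOR_RGB2HSV)[y0:y1,x0:x1]
    k=(((h[...,0]<5)|(h[...,0]>172))&(h[...,1]>170)&(h[...,2]>90)).astype(np.uint8)
    n,_,s,ce=cv2.connectedComponentsWithStats(k); i=1+np.argmax(s[1:,4]); return ce[i]+[x0,y0],s[i]
def meet(a,b):
    (o,d),(p,e)=a,b; s=np.linalg.lstsq(np.c_[d,-e],p-o,rcond=None)[0]
    return (o+s[0]*d+p+s[1]*e)/2, np.linalg.norm(o+s[0]*d-p-s[1]*e)
def down(yaw): return (R.from_euler('z',yaw)*R.from_rotvec([np.pi,0,0])).as_rotvec()  # tool x along yaw
E
python3 - <<'E'
from h import *
t=m.camera("top");s=m.camera("side")
a,sa=red(t["image"],(160,185,260,290)); b,sb=red(s["image"],(290,225,340,290))
print(a,sa,b,sb,meet(ray(t,*a),ray(s,*b)), onz(t,*a,.135))
# rim: grey mask
im=t["image"][190:280,165:258]; h=cv2.cvtColor(im,cv2.COLOR_RGB2HSV)
k=((h[...,1]<50)&(h[...,2]>70)&(h[...,2]<175)).astype(np.uint8)
yy,xx=np.nonzero(k); r=np.hypot(xx+165-211,yy+190-233); q=(r>28)&(r<41)
P=np.array([onz(t,x+165,y+190,.097) for x,y in zip(xx[q],yy[q])])
for it in range(4):
    A=np.c_[2*P[:,:2],np.ones(len(P))]; c=np.linalg.lstsq(A,(P[:,:2]**2).sum(1),rcond=None)[0]
    Rr=np.sqrt(c[2]+c[0]**2+c[1]**2); e=np.abs(np.hypot(*(P[:,:2]-c[:2]).T)-Rr); P=P[e<.008]
print("wheel",c[:2],Rr,len(P), "hub",onz(t,211,233,.104))
cr=np.hstack([cv2.resize(t["image"][180:305,160:335],None,fx=2.2,fy=2.2,interpolation=2),cv2.resize(s["image"][200:325,235:360],None,fx=2.2,fy=2.2)])
cv2.imwrite("pics/crop.png",cr[:,:,::-1])
C=np.r_[c[:2],.137]
for rr in(0,.06):
  for f in np.arange(0,6.3,.8):
    p=C+rr*np.array([np.cos(f),np.sin(f),0]); q=m.solve_ik(p,down(0)); print(np.round(p,3),None if q is None else np.round(q,2))
E
```

```text
[192.55555556 263.        ] [32 76  3  6  9] [318.18085106 255.11170213] [ 24  20  10  23 188] (array([0.48866093, 0.05537693, 0.13154489]), np.float64(0.0033921615198042004)) [0.49003536 0.05495179 0.135     ]
wheel [0.54327393 0.03310599] 0.05707383751643875 1311 hub [0.53971386 0.03057338 0.104     ]
[0.543 0.033 0.137] [ 0.04  0.47  1.88 -0.    0.78  1.61]
[0.543 0.033 0.137] [ 0.04  0.47  1.88 -0.    0.78  1.61]
[0.543 0.033 0.137] [ 0.04  0.47  1.88 -0.    0.78  1.61]
[0.543 0.033 0.137] [ 0.04  0.47  1.88 -0.    0.78  1.61]
[0.543 0.033 0.137] [ 0.04  0.47  1.88 -0.    0.78  1.61]
[0.543 0.033 0.137] [ 0.04  0.47  1.88 -0.    0.78  1.61]
[0.543 0.033 0.137] [ 0.04  0.47  1.88 -0.    0.78  1.61]
[0.543 0.033 0.137] [ 0.04  0.47  1.88 -0.    0.78  1.61]
[0.603 0.033 0.137] [ 0.04  0.54  1.75 -0.    0.85  1.61]
[0.585 0.076 0.137] [ 0.11  0.53  1.78 -0.    0.83  1.68]
[0.542 0.093 0.137] [ 0.15  0.48  1.87 -0.    0.79  1.72]
[0.499 0.074 0.137] [ 0.12  0.43  1.97 -0.    0.74  1.69]
[0.483 0.03  0.137] [ 0.04  0.4   2.01 -0.    0.72  1.61]
[ 0.504 -0.012  0.137] [-0.05  0.43  1.97 -0.    0.74  1.52]
[ 0.549 -0.027  0.137] [-0.07  0.48  1.87 -0.    0.79  1.5 ]
[ 0.59  -0.005  0.137] [-0.03  0.53  1.78 -0.    0.83  1.54]
```

View pics/crop.png

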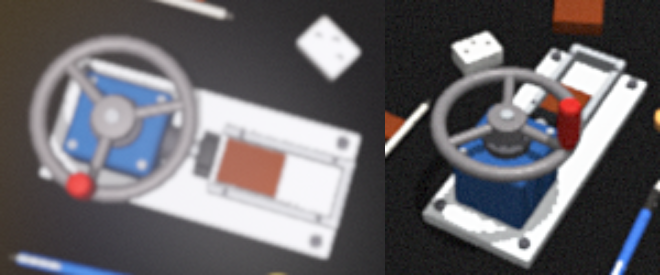

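The crop confirms the red handle on the wheel, at about (197.3,264.1) in the top view with the hub at (210.9,233.2). The coupon lies in the channel in front of the black pusher. Next I close the gripper and descend behind the handle.

```bash
cat >> h.py <<'E'
C=np.array([.5405,.0315])
def handle_top(c,box=(160,185,260,290)):
    x0,y0,x1,y1=box; h=cv2.cvtColor(c["image"],cv2.COLOR_RGB2HSV)[y0:y1,x0:x1]
    k=(((h[...,0]<8)|(h[...,0]>165))&(h[...,1]>120)&(h[...,2]>60)).astype(np.uint8)
    n,_,s,ce=cv2.connectedComponentsWithStats(k); i=1+np.argmax(s[1:,4]); return ce[i]+[x0,y0],s[i]
def pose(phi,gap,z,flip,mis=0):  # finger block behind handle at world angle phi, pushing clockwise
    t=np.array([np.sin(phi),-np.cos(phi)]); p=C+.055*np.array([np.cos(phi),np.sin(phi)])-t*gap
    return np.r_[p,z], down(np.arctan2(t[1],t[0])+np.pi*flip)
E
python3 - <<'E'
from h import *
t=m.camera("top"); a,s=handle_top(t); P=onz(t,*a,.14); print(a,s,P)
v=P[:2]-C; phi=np.arctan2(v[1],v[0]); print("phi",phi,np.hypot(*v))
np.save("start.npy",np.r_[a,phi])
for f in(0,1):
  print(f,[None if (q:=m.solve_ik(*pose(phi-d,.02,.137,f))) is None else round(q[5],2) for d in np.arange(0,6.4,.4)])
m.command_gripper(0.0,20)
f=1 if m.solve_ik(*pose(phi,.04,.25,0)) is None else 0
q=[m.solve_ik(*pose(phi,.04,.25,f)) for f in(0,1)]; print(q)
E
```

```text
[195.73873874 264.18918919] [ 30  74  12  12 111] [0.48768672 0.0494806  0.14      ]
phi 2.8134455077546394 0.05579018456517505
0 [np.float64(0.37), np.float64(0.81), np.float64(1.25), np.float64(1.67), np.float64(2.07), np.float64(2.46), None, None, None, np.float64(-2.36), np.float64(-2.0), np.float64(-1.62), np.float64(-1.23), np.float64(-0.82), np.float64(-0.39), np.float64(0.05)]
1 [None, np.float64(-2.33), np.float64(-1.89), np.float64(-1.47), np.float64(-1.07), np.float64(-0.68), np.float64(-0.31), np.float64(0.05), np.float64(0.42), np.float64(0.78), np.float64(1.15), np.float64(1.52), np.float64(1.91), np.float64(2.32), None, None]
[array([-1.13496466e-03,  2.07415928e-01,  1.95408472e+00,  0.00000000e+00,
        9.80092008e-01,  3.27012181e-01]), None]
```

```bash
cat >> h.py <<'E'
def posec(phi,gap,z,flip,off=0):  # face normal turned by off from the tangent (contact stays mid-face)
    t=np.array([np.sin(phi+off),-np.cos(phi+off)]); p=C+.055*np.array([np.cos(phi),np.sin(phi)])-t*gap
    return np.r_[p,z], down(np.arctan2(t[1],t[0])+np.pi*flip)
E
python3 - <<'E'
from h import *
phi=np.load("start.npy")[2]; Z=.137
off=lambda d:-max(0,.4-d)
print([m.solve_ik(*posec(phi-d,.02,Z,1,off(d)))is not None for d in(0,.2,.4,2,4,5)])
m.move_to(*posec(phi,.045,.25,1,off(0)))
m.servo_line(*posec(phi,.04,Z,1,off(0)),rate=.12)
print(m.get_time(),m.get_position(),m.get_contact_force())
t=m.camera("top"); print(handle_top(t)[0])
im=t["image"]; s=m.camera("side")["image"]
cv2.imwrite("pics/near.png",np.hstack([cv2.resize(im[170:310,150:290],None,fx=2.8,fy=2.8),cv2.resize(s[180:320,230:370],None,fx=2.8,fy=2.8)])[:,:,::-1])
E
```

```text
[True, True, True, True, True, True]
4.55 [0.46225996 0.01932794 0.13749318] [ 0.72481032  0.37242054 -0.04781169]Traceback (most recent call last):
  File "<stdin>", line 8, in <module>
  File "h.py", line 21, in handle_top
    n,_,s,ce=cv2.connectedComponentsWithStats(k); i=1+np.argmax(s[1:,4]); return ce[i]+[x0,y0],s[i]
                                                      ~~~~~~~~~^^^^^^^^^
    return _wrapfunc(a, 'argmax', axis=axis, out=out, **kwds)
    return bound(*args, **kwds)
ValueError: attempt to get argmax of an empty sequence
```

```bash
python3 - <<'E'
from h import *
s=m.camera("side")["image"]
cv2.imwrite("pics/near.png",cv2.resize(s[150:330,210:390],None,fx=3,fy=3)[:,:,::-1])
E
```

```text
(no output)
```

View pics/near.png

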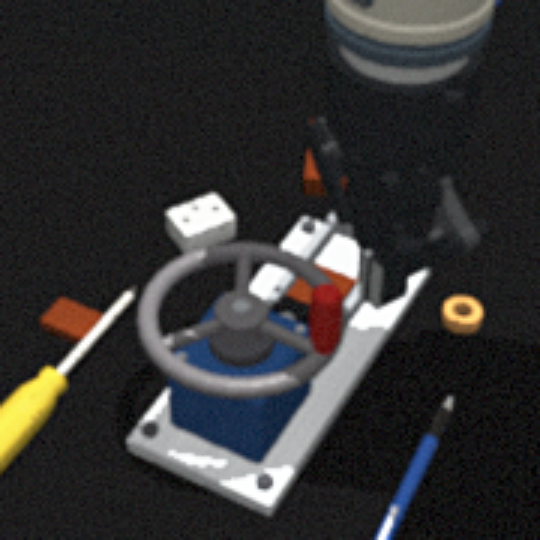

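The closed fingertips, at crop (372,275), stand just behind the red handle at (326,318) and clear of the rim. Now I push the first 5 rad, checking force at every step.

```bash
python3 - <<'E'
from h import *
phi=np.load("start.npy")[2]; Z=.137
off=lambda d:-max(0,.4-d)
f0=np.array(m.get_contact_force()); L=[]
m.servo_line(*posec(phi,.024,Z,1,off(0)),rate=.06)
for d in np.r_[0,np.arange(.2,5.01,.2)]:
    m.servo_line(*posec(phi-d,.02,Z,1,off(d)),rate=.07)
    f=np.array(m.get_contact_force())-f0; L.append(np.round(f,1).tolist())
    if np.linalg.norm(f)>15: print("STOP",d); break
print(L,m.get_time())
m.servo_line(*posec(phi-d,.04,Z,1,off(d)),rate=.1)
p=np.array(m.get_position()); p[2]=.21; m.servo_line(p,rate=.2)
s=m.camera("side"); cv2.imwrite("pics/mid.png",cv2.resize(s["image"][150:330,210:390],None,fx=3,fy=3)[:,:,::-1])
print(m.get_time(),d)
E
```

```text
[[-1.2, -0.1, 1.0], [-0.4, 0.4, 0.0], [-0.8, -0.3, 0.1], [-0.2, -0.1, -0.3], [-0.3, -0.3, 0.6], [-0.8, -0.5, -0.2], [0.8, 0.4, 0.7], [-0.1, -0.2, -0.3], [-1.0, 0.5, -0.0], [-1.1, -0.1, 0.5], [-0.3, -0.2, -0.1], [-1.1, 0.2, 0.7], [-0.4, -0.3, -0.2], [-0.4, 0.6, 1.1], [-0.7, 0.3, -0.5], [-1.1, -0.8, 0.5], [-0.5, -0.5, -0.7], [-1.0, 0.7, -0.2], [0.0, 0.2, 1.1], [-0.4, 0.4, 0.4], [-0.4, 0.2, 0.6], [0.1, -0.2, 0.9], [-0.0, -0.5, 0.6], [-0.9, 0.1, 0.2], [0.6, 0.4, -0.5], [-0.0, 0.3, 0.4]] 13.9833
14.9 5.000000000000001
```

View pics/mid.png

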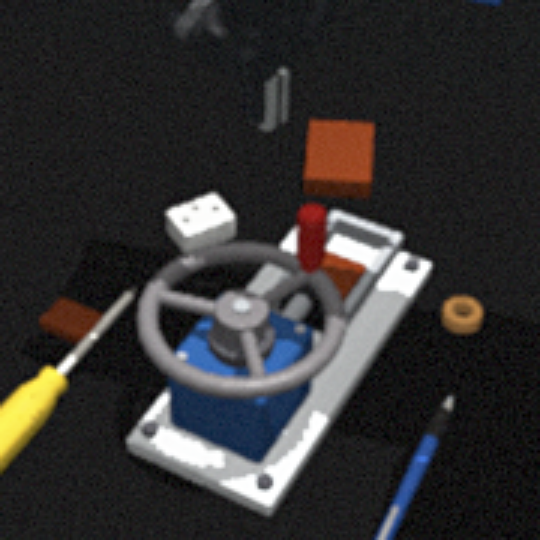

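The handle has gone round to crop (312,237) with nothing else disturbed. I measure its angle next and push the last part.

```bash
python3 - <<'E'
from h import *
phi=np.load("start.npy")[2]; Z=.137
def ang(c,b): v=onz(c,*b,.1225)[:2]-C; return np.arctan2(v[1],v[0]),np.hypot(*v)
s=m.camera("side"); b,st=red(s["image"],(260,190,370,290)); print(b,st)
now,r=ang(s,b); i0,r0=ang(s,(318.18,255.11)); print("now",now,r,"init",i0,r0)
d=(i0-now)%(2*np.pi); print("turned",d)
print([m.solve_ik(*posec(phi-x,.02,Z,0)) is not None for x in(4.8,5,5.5,6.28)])
if abs(d-5)<.25:
    x=d
    m.servo_line(*posec(phi-x,.04,.21,1),rate=.2)
    m.move_to(*posec(phi-x,.045,.21,0))
    m.servo_line(*posec(phi-x,.04,Z,0),rate=.12)
    end=6.283-.15-(d-5)
    for x in np.linspace(d-.1,end,8): m.servo_line(*posec(phi-x,.02,Z,0),rate=.06); 
    m.servo_line(*posec(phi-x,.05,Z,0),rate=.1)
    p=np.array(m.get_position()); p[2]=.22; m.servo_line(p,rate=.2)
    p[1]-=.22; m.servo_line(p,rate=.25)
    t=m.camera("top"); s=m.camera("side"); a,sa=handle_top(t); b,sb=red(s["image"],(260,190,370,290))
    print(a,sa,b,sb,ang(s,b)); P=onz(t,*a,.14)[:2]-C; print("top",np.arctan2(P[1],P[0]),phi,m.get_time(),end)
    cv2.imwrite("pics/late.png",np.hstack([cv2.resize(t["image"][170:310,150:290],None,fx=2.8,fy=2.8),cv2.resize(s["image"][180:320,230:370],None,fx=2.8,fy=2.8)])[:,:,::-1])
E
```

```text
[313.3961039  227.54545455] [ 49  28  10  22 154]
now -2.158519726228765 0.059543981239160826 init 2.8575922175002746 0.05465019097223868
turned 5.01611194372904
[True, True, True, True]
[202.09009009 265.71171171] [ 37  75  11  12 111] [320.60674157 251.12359551] [ 56  51  11  23 178] (np.float64(3.0448571709157126), np.float64(0.05515544827645534))
top 2.9892884890999913 2.8134455077546394 23.4333 6.11688805627096
```

View pics/late.png

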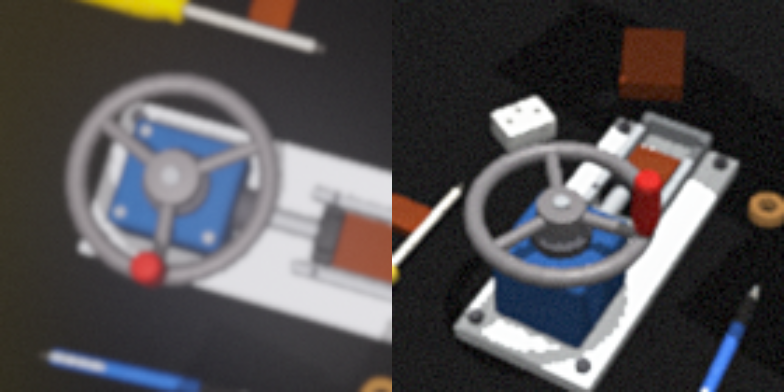

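The handle is about 0.18 rad short of its start: top pixel (202.1,265.7) against (195.7,264.2) at the start. Everything else is undisturbed. I push the rest.

```bash
python3 - <<'E'
from h import *
phi=np.load("start.npy")[2]; Z=.137
a=6.1
m.move_to(*posec(phi-a,.05,.22,0))
m.servo_line(*posec(phi-a,.045,Z,0),rate=.12)
for x in (6.08,6.15,6.22,6.292): m.servo_line(*posec(phi-x,.02,Z,0),rate=.04)
m.hold(.3)
m.servo_line(*posec(phi-x,.05,Z,0),rate=.08)
p=np.array(m.get_position()); p[2]=.22; m.servo_line(p,rate=.2)
p[1]-=.22; m.servo_line(p,rate=.25)
t=m.camera("top"); s=m.camera("side"); a,sa=handle_top(t); b,sb=red(s["image"],(290,225,340,290))
P=onz(t,*a,.14)[:2]-C; print(a,b,np.arctan2(P[1],P[0]),phi,m.get_time())
cv2.imwrite("pics/end.png",t["image"][:,:,::-1])
E
```

```text
[196.15966387 264.48739496] [318.37704918 254.9726776 ] 2.826749541424502 2.8134455077546394 29.1917
```

View pics/end.png

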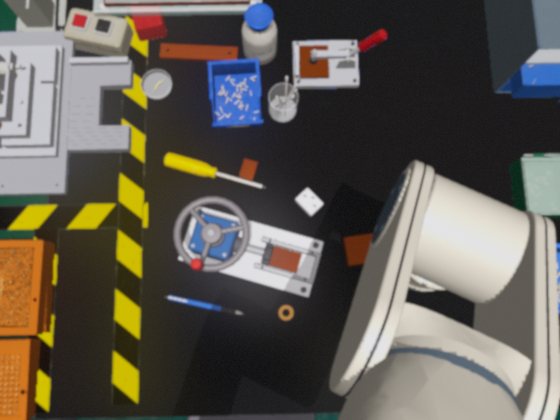

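The handle is back at (196.2,264.5), within about 0.013 rad (under 1°) of its start. The coupon has been fed to (284,258), the bystanders are undisturbed and the hand is clear, so I hand the job in.

```bash
python3 -c "
from rig import manip as m
print(m.sign_off())"
```

```text
the job is handed in; nothing more can be done
None
```

I pushed the wheel clockwise through one full turn, leaving the handle within about 0.013 rad (under 1°) of its start by camera; the coupon was fed along its guide, the hand is clear, and I handed in the job after about 29 s.

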